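Sort the freight into the toy goods wagons

TASK

Tidy up the train corner by sorting the loose freight into the wagons: stand both crates (blue and red) upright inside the green wagon, stand both barrels (grey and brown) upright inside the chipped orange tender car, and lay the timber lengthwise on the yellow flat wagon, in the middle between its four stakes. Each piece must rest flat on its wagon's floor, none on top of another, and the little tree and the signal post must be left standing where they are.

Things in the scene. Friction and masses are not known exactly. Their poses are not given: they have to be found in the camera images.
- blue_crate: Blue wooden cargo crate, a closed slatted box 48 x 48 mm and 54 mm high, about 75 g. Origin at the centre of its underside, x and y square to its sides, z up.
- red_crate: Red wooden cargo crate, a closed slatted box 48 x 48 mm and 54 mm high, about 75 g. Origin at the centre of its underside, x and y square to its sides, z up.
- grey_barrel: Grey wooden barrel with two metal hoops, standing on end: 64 mm high, 47 mm across the straight middle (from 19 to 48 mm above its foot), 41 mm across the ends, about 70 g. Origin at its centre, 32 mm above its foot; z along its axis.
- brown_barrel: Dark brown wooden barrel with two metal hoops, standing on end: 64 mm high, 47 mm across the straight middle (from 19 to 48 mm above its foot), 41 mm across the ends, about 70 g. Origin at its centre, 32 mm above its foot; z along its axis.
- timber: Mid-brown squared wooden beam with pale ends, lying flat: 110 mm long, 32 x 32 mm in section, about 60 g. Origin at its centre, 16 mm above what it lies on; own y runs along its length.
- green_wagon: Green wooden goods wagon for the crates. Fixed (wheels chocked). Origin on the table under its centre; own y along its length, x across. Body 80 (x) by 160 mm (y); 98 by 172 mm with wheels and couplings. Open tray: flat floor 26 mm above the table, inside 70 (x) by 150 mm (y), walls 5 mm thick, their top 42 mm above the table.
- tender: Orange wooden tender car with chipped paint, for the barrels. Fixed (wheels chocked). Origin on the table under its centre; own y along its length, x across. Body 80 (x) by 160 mm (y); 98 by 172 mm with wheels and couplings. Open tray: flat floor 26 mm above the table, inside 70 (x) by 150 mm (y), walls 5 mm thick, their top 42 mm above the table.
- flat_wagon: Yellow wooden flat wagon for the timber. Fixed (wheels chocked). Origin on the table under its centre; own y along its length, x across. Body 80 (x) by 160 mm (y); 98 by 172 mm with wheels and couplings. No walls: deck 26 mm above the table; on it four dark round stakes 8 mm thick, 22 mm high at x = +-31, y = +-45 mm (54 mm clear between them across).
- tree: Little green cone-shaped toy tree, loose, 40 mm across and 75 mm high, on the far side of the wagons; not to be disturbed. Origin at the centre of its foot.
- signal: Toy signal post with a black lamp head, loose, foot 40 mm across, 97 mm high, on the far side of the wagons; not to be disturbed. Origin at the centre of its foot.

How it is judged:
At the end, for the whole second after the job is handed in: Crates in green wagon, barrels in tender: within 16 mm of its centre line, 56 mm of its middle lengthwise, upright to 0.15 rad. Timber on flat wagon: within 16 mm across, 28 mm along, 0.3 rad. All on the floors (6 mm), still, below 0.02 m/s. Tree, signal upright to 0.3 rad, moved under 30 mm (x of blue_crate in the frame of green_wagon between -0.016 and 0.016 m and y of blue_crate in the frame of green_wagon between -0.056 and 0.056 m and z of blue_crate in the frame of green_wagon between 0.02 and 0.032 m and linear speed of each of blue_crate, red_crate, grey_barrel, brown_barrel, timber below 0.02 m/s and angle between each of blue_crate, red_crate's own z axis and vertical below 0.15 rad and x of red_crate in the frame of green_wagon between -0.016 and 0.016 m and y of red_crate in the frame of green_wagon between -0.056 and 0.056 m and z of red_crate in the frame of green_wagon between 0.02 and 0.032 m and x of grey_barrel in the frame of tender between -0.016 and 0.016 m and y of grey_barrel in the frame of tender between -0.056 and 0.056 m and z of grey_barrel in the frame of tender between 0.052 and 0.064 m and angle between the z axis of each of grey_barrel, brown_barrel and the z axis of tender, either way round below 0.15 rad and x of brown_barrel in the frame of tender between -0.016 and 0.016 m and y of brown_barrel in the frame of tender between -0.056 and 0.056 m and z of brown_barrel in the frame of tender between 0.052 and 0.064 m and x of timber in the frame of flat_wagon between -0.016 and 0.016 m and y of timber in the frame of flat_wagon between -0.028 and 0.028 m and z of timber in the frame of flat_wagon between 0.036 and 0.048 m and angle between the y axis of timber and the y axis of flat_wagon, either way round below 0.3 rad and angle between each of tree, signal's own z axis and vertical below 0.3 rad and distance of each of tree, signal from where it was at the start of the episode below 0.03 m); the robot touches nothing.
It fails at once if the tree or the signal is pushed over or moved by more than 30 mm (distance of any of tree, signal from where it was at the start of the episode above 0.03 m or angle between any of tree, signal's own z axis and vertical above 0.3 rad).
It also fails if it takes over 131 s, if anything falls off the work surface, if the arm or the gripper's body presses on something with over 40 N, if the wrist force passes 120 N, or if a joint passes its speed limit or range.

ROBOT

A 6-joint arm with a two-finger parallel gripper is mounted at the origin on the work surface. World frame = base frame: x ahead of the robot, y to its left, z up, the work surface at z = 0. Lengths are in m, angles in rad, forces in N, time in s.
With the tool pointing down it reaches from about 0.275 to 0.75 m from the base axis. Payload 10.2 kg.
Tool frame: the origin (TCP) lies at the very end of the fingers, on their centre line; the grasp point (between the pads) lies 19 mm behind it; z points along the fingers, x is the direction in which the jaws open and shut, and the axes are right-handed (so a half turn about z gives the same grasp; the last joint's range is limited). The gripper opens to 85 mm and grips with 20 to 120 N. Pads are 22 mm wide; open, the fingers measure 114 mm over their backs; the gripper's body (76 mm by 85 mm) begins 54 mm behind the grasp point. The pads swing forward as they close: fully open they stand 13 mm farther back than shut.
Start: joints at [1.109, 0.313, 1.498, -0, 1.331, -0.223], TCP at [0.124, 0.51, 0.231] pointing down, gripper open.
Joint ranges: [-2.94, 2.94], [-0.97, 2.17], [0.19, 2.56], [-1.23, 4.37], [0.02, 3.11], [-2.88, 2.88]. Speed limits (rad/s): [2.39, 2.39, 3.01, 3.14, 3.14, 3.14].

INTERFACE

Orientations are given as a unit quaternion [w, x, y, z].
In Python, from plant import robot gives the robot as it stands. The module is installed in compiled form; this text tells all that it offers.
- The arm moves only by the tool step_arm, never from a script. Its arguments are lists of equal length, an entry for each row: "grip": the opening in per cent of the stroke, from 0 (shut) to 100 (fully open); "delta_pos": the shift along the tool's x, y, z each as a share of 0.03 m, from -1 to 1, a list of three; "yaw": the turn about the tool's z as a share of 5 degrees, from -1 to 1. A call has 1 to 20 rows; each row shifts and turns the commanded pose from where the row before left it, along the tool's axes as they then stand; what a row does not reach is not made up. A row lasts 1/10 s, in which the tool goes at most 50 mm and 8.59 degrees, less where a joint would pass 70% of its speed; a pose out of reach is approached as far as the arm can. A call with a number of a shift or a turn outside -1 to 1 is refused whole. A call with a gripper value outside its range is refused whole. The fingers move at their own pace and stop on an object; "grip_force" is the grip in N (left out, the last holds). Time passes only in rows, so rows that do not move let the fingers close. It gives the time, the measured TCP pose, the force and the opening at its end, in the units of the state.
- robot.sense(): the state, without advancing time (a new reading comes with each control period).
- robot.get_image(name): name is "scene" or "top" or "wrist"; returns the picture (420x560x3 uint8, blue, green, red); there is no depth.
- robot.get_calibration(name): a dict with "fx", "fy", "cx", "cy" (pixels), "distortion" ([k1, k2, p1, p2, k3] as OpenCV has them; the pictures are not rectified), "world_to_cam" (4x4, takes a point from world to camera coordinates); the wrist camera has in their place "mount" (4x4, takes a point from camera to tool coordinates, whose origin is the TCP and whose axes are the tool frame's). Camera axes: x right, y down, z forward; pixel columns grow to the right and rows downward; lengths in m; the calibration is good to about 2 mm. A picture is of the moment at which its call begins: read the wrist's pose just before it. get_calibration takes no time and is no camera call.
- robot.sign_off(): hands the job in, once; it reports no verdict.
The state is a dict: "clock": time; "qpos": joint angles; "joint_vel": joint speeds; "joint_torque": joint torques, N m; "ee_pos": TCP position; "tcp_rot": TCP orientation; "force": force on the tool from outside, world axes, zero at the start; "torque": the same for the moment, N m; "grip_width": opening from 0.0 (shut) to 1.0 (fully open).
Only numpy, scipy, OpenCV 4.12 (cv2) and the standard library are available. Lean on these libraries where they do the work, as an engineer would, in place of code of your own. Each camera call takes 0.05 s, during which the arm holds its last target.

## Working session

There is one attempt and no reset: what is moved stays moved. The work goes in short steps, Python scripts to look and compute and a tool call to move; the robot and the scene stay as the last step left them, time stands still between calls to the robot, and variables do not carry over. Pictures are saved under pics/ and viewed, and the job is handed in when it is done.

Besides the shell and the picture viewer there is one more tool, called after "Request:" as name(argument=value, ...), one argument or row to a line, values as JSON. step_arm: Moves the arm, as the interface text tells. Its arguments: {"type":"object","properties":{"grip":{"type":"array"},"delta_pos":{"type":"array"},"yaw":{"type":"array"},"grip_force":{"type":"number"}},"required":["grip","delta_pos","yaw"]}

```bash
mkdir -p pics
python3 - <<'E'
from plant import robot
import cv2,json
s=robot.sense();print(s)
for n in("scene","top","wrist"):
    cv2.imwrite(f"pics/{n}0.png",robot.get_image(n)); print(n,robot.get_calibration(n))
E
```

```text
{'clock': 0.0, 'qpos': array([ 1.10857513e+00,  3.13441581e-01,  1.49841956e+00,  1.49350426e-05,
        1.33096049e+00, -2.23399503e-01]), 'joint_vel': array([-2.46840536e-04, -1.79981597e-03,  1.68801771e-03, -1.36062745e-05,
        2.93719400e-03,  3.23971722e-04]), 'joint_torque': array([ 1.78320450e-03, -4.12265539e+01, -2.59743440e+01, -1.13710823e-04,
        4.15673640e-03,  2.74675710e-05]), 'ee_pos': array([0.12409107, 0.50987699, 0.23074597]), 'tcp_rot': array([ 2.56619077e-04,  7.86308119e-01,  6.17834253e-01, -5.58386900e-04]), 'force': array([0.35463012, 0.1958532 , 0.35812725]), 'torque': array([-0.04946977,  0.03357177,  0.05826951]), 'grip_width': 0.999386916494246}
scene {'fx': 407.43326573695987, 'fy': 407.43326573695987, 'cx': 275.38359206280677, 'cy': 205.02816672756632, 'distortion': array([0.00029212, 0.        , 0.        , 0.        , 0.        ]), 'world_to_cam': array([[ 0.66472955,  0.74706409,  0.00546516, -0.40102254],
       [ 0.56541511, -0.49829194, -0.65727536, -0.30666388],
       [-0.48830357,  0.44000044, -0.7536307 ,  1.06004916],
       [ 0.  
[... 346 characters left out ...]
1055536, -0.24074063,  0.61008239],
       [ 0.23961873, -0.0235246 , -0.97058202,  0.81610089],
       [ 0.        ,  0.        ,  0.        ,  1.        ]])}
wrist {'fx': 331.6834775139127, 'fy': 331.6834775139127, 'cx': 284.1256395853625, 'cy': 210.8469146160011, 'distortion': array([0.02634096, 0.        , 0.        , 0.        , 0.        ]), 'mount': array([[ 9.99999801e-01, -5.18618571e-04, -3.58221160e-04,
         3.15756581e-04],
       [ 5.94133838e-04,  9.65344245e-01,  2.60979187e-01,
        -6.70088131e-02],
       [ 2.10458082e-04, -2.60979348e-01,  9.65344361e-01,
        -1.41567104e-01],
       [ 0.00000000e+00,  0.00000000e+00,  0.00000000e+00,
         1.00000000e+00]])}
```

View pics/top0.png

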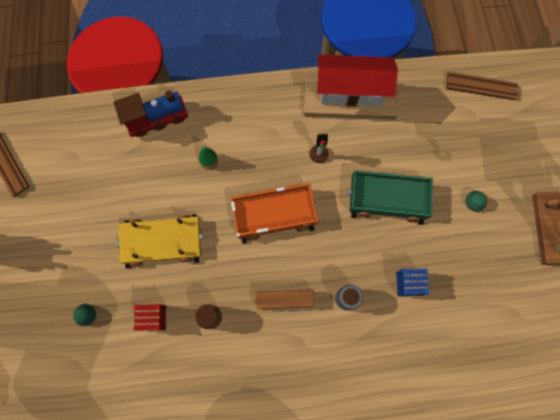

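View pics/scene0.png

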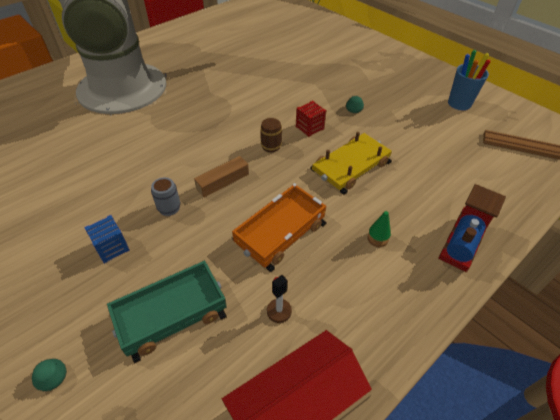

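View pics/wrist0.png

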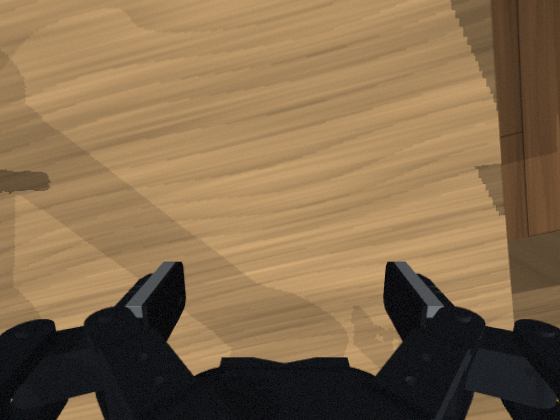

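```bash
cat > h.py <<'E'
import numpy as np,cv2
from plant import robot
def ray(name,uv):
    c=robot.get_calibration(name);K=np.array([[c['fx'],0,c['cx']],[0,c['fy'],c['cy']],[0,0,1]])
    n=cv2.undistortPoints(np.array(uv,float).reshape(-1,1,2),K,np.array(c['distortion'])).reshape(-1,2)
    if 'mount' in c:
        s=robot.sense();T=np.eye(4)
        from scipy.spatial.transform import Rotation as Ro
        q=s['tcp_rot'];T[:3,:3]=Ro.from_quat([q[1],q[2],q[3],q[0]]).as_matrix();T[:3,3]=s['ee_pos'];M=T@c['mount']
    else: M=np.linalg.inv(c['world_to_cam'])
    d=np.c_[n,np.ones(len(n))]@M[:3,:3].T
    return M[:3,3],d
def onplane(name,uv,z):
    o,d=ray(name,uv); return o+d*((z-o[2])/d[:,2])[:,None]
def proj(name,P):
    c=robot.get_calibration(name);K=np.array([[c['fx'],0,c['cx']],[0,c['fy'],c['cy']],[0,0,1]])
    W=c['world_to_cam'];r,_=cv2.Rodrigues(W[:3,:3])
    return cv2.projectPoints(np.array(P,float).reshape(-1,1,3),r,W[:3,3],K,np.array(c['distortion']))[0].reshape(-1,2)
E
python3 - <<'E'
import cv2
from h import *
print(ray("top",[[0,0]])[0],ray("scene",[[0,0]])[0])
im=cv2.imread("pics/top0.png")
a=cv2.resize(im[250:350,60:260],None,fx=4,fy=4,interpolation=cv2.INTER_CUBIC)
b=cv2.resize(im[250:350,240:440],None,fx=4,fy=4,interpolation=cv2.INTER_CUBIC)
cv2.imwrite("pics/a.png",a);cv2.imwrite("pics/b.png",b)
cv2.imwrite("pics/c.png",cv2.resize(im[160:280,100:300],None,fx=4,fy=4,interpolation=cv2.INTER_CUBIC))
hsv=cv2.cvtColor(im,cv2.COLOR_BGR2HSV)
for n,lo,hi,roi in [("green",(70,100,30),(90,255,255),(160,230,340,445)),("orange",(3,190,120),(12,255,255),(170,250,220,330)),("yellow",(22,200,120),(30,255,255),(205,275,105,210)),
  ("blue",(105,120,40),(125,255,255),(260,305,390,440)),("red",(172,120,60),(180,255,255),(295,340,120,175)),("red0",(0,200,60),(4,255,255),(295,340,120,175)),("timber",(4,100,60),(13,255,255),(280,315,250,320))]:
    m=cv2.inRange(hsv,lo,hi);k=np.zeros_like(m);y0,y1,x0,x1=roi;k[y0:y1,x0:x1]=m[y0:y1,x0:x1]
    k=cv2.morphologyEx(k,cv2.MORPH_CLOSE,np.ones((5,5)))
    cs=cv2.findContours(k,0,2)[0]
    if cs:
        c=max(cs,key=cv2.contourArea);print(n,cv2.boundingRect(c),cv2.minAreaRect(c),cv2.boxPoints(cv2.minAreaRect(c)).round().tolist())
E
```

```text
[0.39883811 0.00545125 0.93917022] [ 0.95758971 -0.31964069  0.59951463]
green (351, 172, 81, 47) ((391.48236083984375, 194.81434631347656), (80.76437377929688, 40.08230209350586), 5.877392768859863) [[349.0, 211.0], [353.0, 171.0], [434.0, 179.0], [430.0, 219.0]]
orange (231, 184, 86, 52) ((273.7040100097656, 209.37197875976562), (39.80200958251953, 81.2139892578125), 79.69515228271484) [[230.0, 197.0], [310.0, 183.0], [317.0, 222.0], [237.0, 236.0]]
yellow (147, 225, 8, 5) ((150.5, 227.0), (4.0, 7.0), 90.0) [[147.0, 225.0], [154.0, 225.0], [154.0, 229.0], [147.0, 229.0]]
blue (397, 269, 32, 26) ((412.5, 281.5), (25.0, 31.0), 90.0) [[397.0, 269.0], [428.0, 269.0], [428.0, 294.0], [397.0, 294.0]]
red0 (135, 305, 30, 25) ((149.5, 317.0), (24.0, 29.0), 90.0) [[135.0, 305.0], [164.0, 305.0], [164.0, 329.0], [135.0, 329.0]]
timber (256, 290, 58, 19) ((284.4471435546875, 298.9172058105469), (16.638751983642578, 57.02975082397461), 87.20729064941406) [[256.0, 292.0], [313.0, 289.0], [313.0, 306.0], [256.0, 309.0]]
```

View pics/a.png

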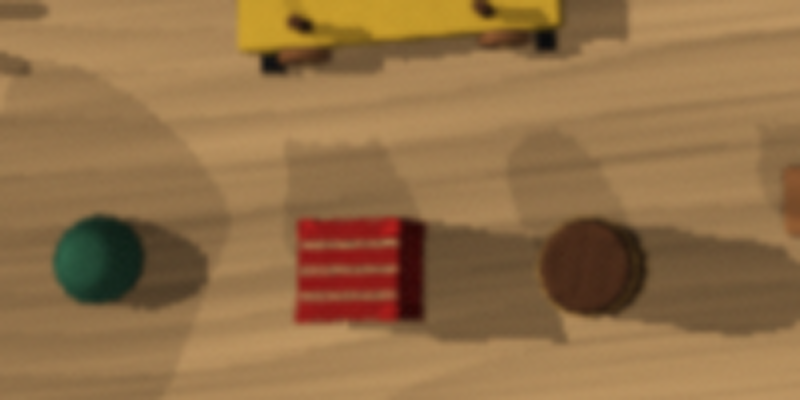

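View pics/b.png

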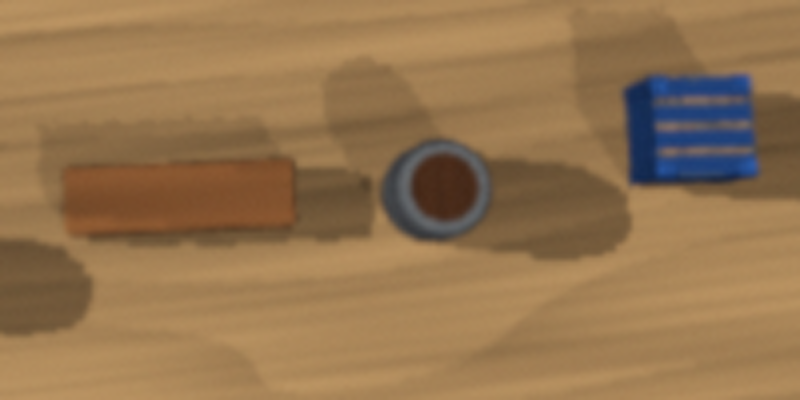

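View pics/c.png

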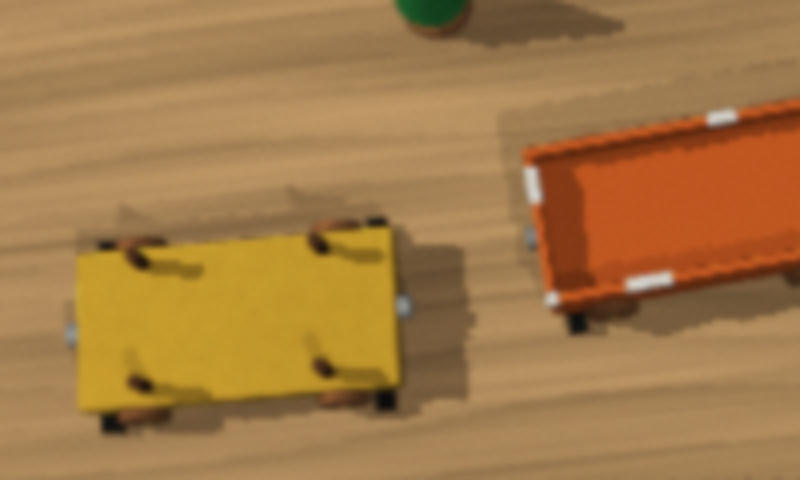

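Run:
```python
import cv2
from h import *
A=np.array
def q(name,pts,off,z):
    P=onplane("top",A(pts)/4-.375+A(off),z)[:,:2];c=P.mean(0)
    e=np.roll(P,-1,0)-P
    print(name,c.round(4),'sides',np.linalg.norm(e,axis=1).round(4),'dirs',np.degrees(np.arctan2(e[:,1],e[:,0])).round(1))
    return c
q("red",[(298,218),(399,218),(399,320),(297,322)],(60,250),.054)
q("blue",[(653,75),(750,75),(757,177),(655,183)],(240,250),.054)
q("timber",[(65,170),(292,157),(294,226),(70,236)],(240,250),.032)
q("yellow",[(77,254),(392,228),(400,384),(80,411)],(100,160),.026)
def d(name,x0,x1,y0,y1,off,z):
    P=onplane("top",A([((x0+x1)/2,(y0+y1)/2),(x0,(y0+y1)/2),(x1,(y0+y1)/2),((x0+x1)/2,y0),((x0+x1)/2,y1)])/4-.375+A(off),z)[:,:2]
    print(name,P[0].round(4),np.linalg.norm(P[1]-P[2]),np.linalg.norm(P[3]-P[4]))
d("brown",540,630,219,314,(60,250),.064)
d("grey",397,491,142,233,(240,250),.064)
for n,b in [("green",[[349.0, 211.0], [353.0, 171.0], [434.0, 179.0], [430.0, 219.0]]),("orange",[[230.0, 197.0], [310.0, 183.0], [317.0, 222.0], [237.0, 236.0]])]:
    q(n,(A(b)+.375)*4,(0,0),.042)
q("tree",[(208,157)]*4 and [(832,628),(834,628),(834,630),(832,630)],(0,0),.0)
im=cv2.imread("pics/top0.png")
cv2.imwrite("pics/d.png",cv2.resize(im[130:250,210:330],None,fx=5,fy=5,interpolation=cv2.INTER_CUBIC))
cv2.imwrite("pics/e.png",cv2.resize(im[140:240,335:455],None,fx=5,fy=5,interpolation=cv2.INTER_CUBIC))
```

```text
red [0.4419 0.2497] sides [0.0477 0.0464 0.0476 0.0475] dirs [-95.9 176.4  85.4  -3.6]
blue [ 0.4502 -0.2555] sides [0.0464 0.0478 0.0485 0.0505] dirs [-96.9 173.7  86.2  -8.6]
timber [ 0.4482 -0.0082] sides [0.1081 0.0324 0.1059 0.0311] dirs [-93.3 174.3  86.   -1.6]
yellow [0.5912 0.2254] sides [0.159  0.0784 0.1584 0.0792] dirs [-91.7 178.6  88.6  -1. ]
brown [0.4313 0.1384] 0.04114399566480183 0.042585545100357114
grey [ 0.4368 -0.1283] 0.043228008300787005 0.041361363768023775
green [ 0.6249 -0.2421] sides [0.0831 0.1638 0.0836 0.1602] dirs [ -14.1 -102.3  163.4   77.7]
orange [ 0.6221 -0.0065] sides [0.1607 0.0802 0.1574 0.0797] dirs [ -86.2 -177.6   93.6    4.7]
tree [0.7618 0.1183] sides [0.0011 0.0011 0.0011 0.0011] dirs [-96.8 175.7  83.2  -4.2]
```

View pics/d.png

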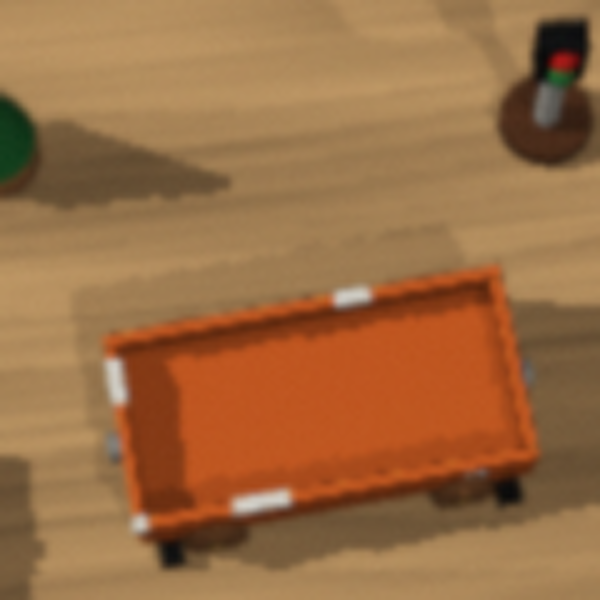

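View pics/e.png

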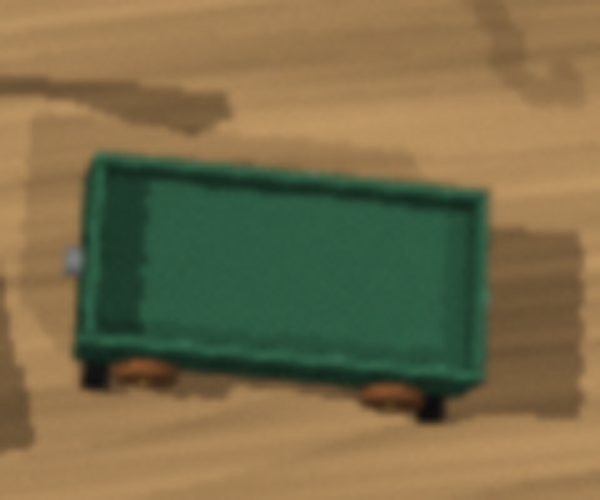

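Run:
```python
import cv2
from h import *
A=np.array
def q(name,pts,off,z,s=5):
    P=onplane("top",A(pts)/s-.4+A(off),z)[:,:2];c=P.mean(0)
    e=np.roll(P,-1,0)-P
    print(name,c.round(4),'sides',np.linalg.norm(e,axis=1).round(4),'dirs',np.degrees(np.arctan2(e[:,1],e[:,0])).round(1))
q("orange",[(106,340),(497,267),(536,462),(145,527)],(210,130),.042)
q("green",[(96,155),(487,190),(483,378),(78,342)],(335,140),.042)
q("signal",[(545,120),(546,120),(546,121),(545,121)],(210,130),.005)
im=cv2.imread("pics/scene0.png")
P=[(.4419,.2497,.054),(.4502,-.2555,.054),(.4482,-.0082,.032),(.5912,.2254,.026),(.4313,.1384,.064),(.4368,-.1283,.064),(.621,-.2421,.026),(.6221,-.0065,.026)]
for p in proj("scene",P): cv2.drawMarker(im,tuple(int(v) for v in p.round()),(255,255,255),0,8,1)
cv2.imwrite("pics/scene_chk.png",im)
```

```text
orange [ 0.6222 -0.0071] sides [0.1574 0.0804 0.1537 0.0768] dirs [ -85.5 -176.5   93.1    6.2]
green [ 0.6291 -0.2434] sides [0.1581 0.0779 0.1604 0.0778] dirs [-101.7  167.7   78.2  -14. ]
signal [ 0.7401 -0.1145] sides [0.0004 0.0004 0.0004 0.0004] dirs [-96.5 172.2  83.5  -7.8]
```

View pics/scene_chk.png

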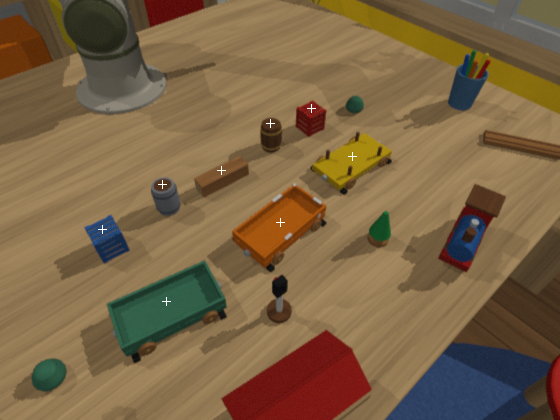

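Request:
step_arm(
  grip=[100,100,100,100,100,100,100,100,100,100,100,100,100,100,100,100],
  delta_pos=[
    [0,0,0],
    [0,0,0],
    [0,0,0],
    [0,0,0],
    [0,0,0],
    [0,0,0],
    [0,0,0],
    [0,0,0],
    [0,0,0],
    [0,0,0],
    [0,0,0],
    [0,0,0],
    [0,0,0],
    [0,0,0],
    [0,0,0],
    [0,0,0],
  ],
  yaw=[1,1,1,1,1,1,1,1,1,1,1,1,1,1,1,1],
  grip_force=30,
)

```text
clock: 1.75
ee_pos: [0.1241, 0.51, 0.231]
tcp_rot: [0.0, 0.999, -0.034, -0.0]
force: [-0.0, -0.9, 0.2]
grip_width: 0.997
```

```bash
cat >> h.py <<'E'
def go(x,y,z,th=None):
    s=robot.sense();p=s['ee_pos'];w,a,b,c=s['tcp_rot']
    t=np.arctan2(2*(a*b+w*c),1-2*(b*b+c*c))
    d=np.array([x,y,z])-p
    tx=np.cos(t)*d[0]+np.sin(t)*d[1];ty=np.sin(t)*d[0]-np.cos(t)*d[1]
    print('t',round(s['clock'],2),'pos',p.round(4),'th',np.degrees(t).round(2),'F',s['force'].round(1),'grip',round(s['grip_width'],3))
    print('units tool xyz',(np.array([tx,ty,-d[2]])/.03).round(3),'yaw units','' if th is None else round((np.degrees(t)-th)/5,3))
E
python3 -c "
from h import *
go(.442,.250,.18,-4.5)"
```

```text
t 1.75 pos [0.1241 0.51   0.231 ] th -3.89 F [-0.  -0.9  0.2] grip 0.997
units tool xyz [11.159  7.928  1.701] yaw units 0.122
```

Request:
step_arm(
  grip=[100,100,100,100,100,100,100,100,100,100,100,100,100],
  delta_pos=[
    [0.93,0.66,0.14],
    [0.93,0.66,0.14],
    [0.93,0.66,0.14],
    [0.93,0.66,0.14],
    [0.93,0.66,0.14],
    [0.93,0.66,0.14],
    [0.93,0.66,0.14],
    [0.93,0.66,0.14],
    [0.93,0.66,0.14],
    [0.93,0.66,0.14],
    [0.93,0.66,0.14],
    [0.93,0.66,0.14],
    [0,0,0],
  ],
  yaw=[0,0,0,0,0,0,0,0,0,0,0,0,0.1],
)

```text
clock: 3.05
ee_pos: [0.4452, 0.2492, 0.18]
tcp_rot: [0.0, 0.999, -0.038, -0.0]
force: [0.9, -0.1, 0.0]
grip_width: 1.001
```

```bash
python3 -c "
from h import *
go(.442,.250,.021,-4.5)
cv2.imwrite('pics/w1.png',robot.get_image('wrist'))"
```

```text
t 3.05 pos [0.4452 0.2492 0.18  ] th -4.4 F [ 0.9 -0.1  0. ] grip 1.001
units tool xyz [-0.108 -0.02   5.3  ] yaw units 0.02
```

View pics/w1.png

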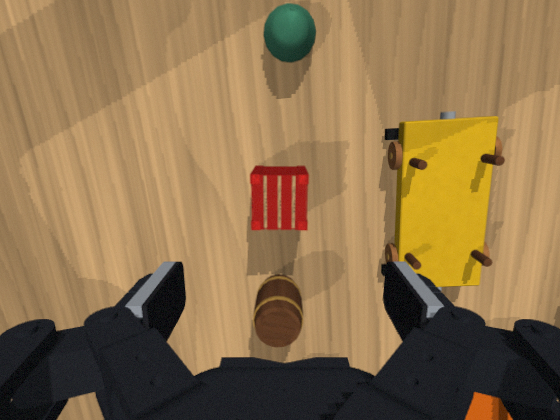

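```bash
python3 -c "
from h import *
P=onplane('wrist',[[254,179],[305,179],[308,229],[251,229]],.054);print(P.mean(0),np.linalg.norm(P[0]-P[1]),np.linalg.norm(P[2]-P[1]))
P=onplane('wrist',[[403,124],[497,117],[479,286],[397,284]],.026);print(P.mean(0))
"
```

```text
[0.43868792 0.25010317 0.054     ] 0.041573722854236224 0.04299772713746192
[0.58674759 0.22807409 0.026     ]
```

Request:
step_arm(
  grip=[100,100,100,100,100,100,100,0,0,0,0,0,0,0],
  delta_pos=[
    [-0.15,0,0.9],
    [0,0,0.9],
    [0,0,0.9],
    [0,0,0.9],
    [0,0,0.9],
    [0,0,0.5],
    [0,0,0.3],
    [0,0,0],
    [0,0,0],
    [0,0,0],
    [0,0,0],
    [0,0,0],
    [0,0,0],
    [0,0,0],
  ],
  yaw=[0,0,0,0,0,0,0,0,0,0,0,0,0,0],
)

```text
clock: 4.5
ee_pos: [0.4392, 0.2522, 0.023]
tcp_rot: [-0.0, 0.999, -0.037, 0.001]
force: [-0.5, 0.4, 7.3]
grip_width: 0.557
```

Request:
step_arm(
  grip=[0,0,0,0,0,0,0,0],
  delta_pos=[
    [0,0,0],
    [0,0,-0.4],
    [0,0,-0.9],
    [0,0,-1],
    [0,0,-1],
    [0,0,-1],
    [0,0,-1],
    [0,0,0],
  ],
  yaw=[0,0,0,0,0,0,0,0],
)

```text
clock: 5.3
ee_pos: [0.4399, 0.2523, 0.1854]
tcp_rot: [-0.001, 0.999, -0.036, 0.004]
force: [1.3, -1.3, -0.7]
grip_width: 0.554
```

```bash
python3 -c "
from h import *
a=np.radians(-12);c=np.array([.628,-.243])
for y in (.033,-.033):print(c+y*np.array([-np.sin(a),np.cos(a)]))
go(.628+.033*np.sin(a)*-1,-.243+.033*np.cos(a),.17,-12)
cv2.imwrite('pics/w2.png',robot.get_image('wrist'))"
```

```text
[ 0.63486109 -0.21072113]
[ 0.62113891 -0.27527887]
t 5.3 pos [0.4399 0.2523 0.1854] th -4.18 F [ 1.3 -1.3 -0.7] grip 0.554
units tool xyz [ 7.604 14.919  0.513] yaw units 1.565
```

View pics/w2.png

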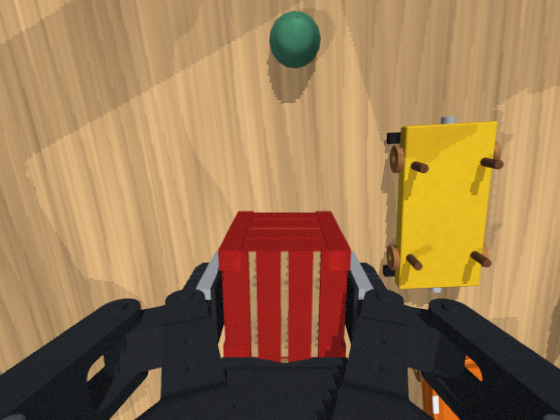

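Request:
step_arm(
  grip=[0,0,0,0,0,0,0,0,0,0,0,0,0,0,0,0,0,0],
  delta_pos=[
    [0.475,0.93,0],
    [0.475,0.93,0],
    [0.475,0.93,0],
    [0.475,0.93,0],
    [0.475,0.93,0],
    [0.475,0.93,0],
    [0.475,0.93,0],
    [0.475,0.93,0],
    [0.475,0.93,0],
    [0.475,0.93,0],
    [0.475,0.93,0],
    [0.475,0.93,0],
    [0.475,0.93,0],
    [0.475,0.93,0],
    [0.475,0.93,0],
    [0.475,0.93,0],
    [0,0,0.5],
    [0,0,0],
  ],
  yaw=[0,0,0,0,0,0,0,0,0,0,0,0,0,0,0,0.55,1,0],
)

```text
clock: 7.15
ee_pos: [0.6321, -0.2101, 0.1625]
tcp_rot: [-0.001, 0.994, -0.105, -0.003]
force: [-0.5, 1.1, -1.6]
grip_width: 0.557
```

```bash
python3 -c "
from h import *
go(.635,-.211,.051,-12)
cv2.imwrite('pics/w3.png',robot.get_image('wrist'))
cv2.imwrite('pics/t3.png',robot.get_image('top'))"
```

```text
t 7.15 pos [ 0.6321 -0.2101  0.1625] th -12.04 F [-0.5  1.1 -1.6] grip 0.557
units tool xyz [0.101 0.01  3.717] yaw units -0.008
```

View pics/w3.png

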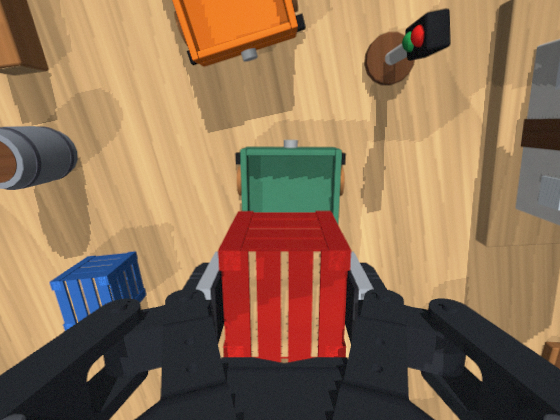

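View pics/t3.png

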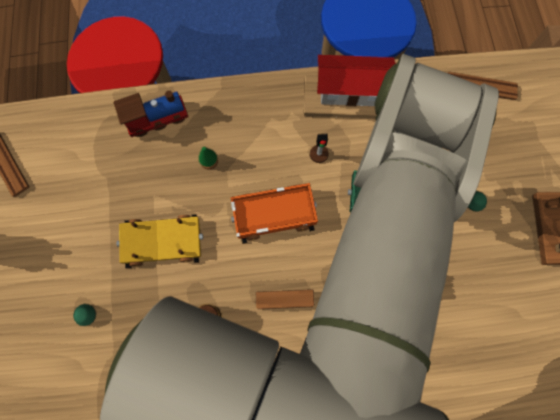

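```bash
python3 -c "
from h import *
P=onplane('wrist',[[241,149],[341,149]],.042);print(P,np.linalg.norm(P[0]-P[1]))
a=np.radians(-12);m=P.mean(0)[:2];print(m-.08*np.array([-np.sin(a),np.cos(a)]), np.degrees(np.arctan2(*(P[1]-P[0])[1::-1])))
P=onplane('wrist',[[249,154],[334,154]],.042);print(P,np.linalg.norm(P[0]-P[1]))
"
```

```text
[[ 0.60765197 -0.15808436  0.042     ]
 [ 0.68462693 -0.17419229  0.042     ]] 0.07864228675562167
[ 0.62950651 -0.24439013] -11.819269588602328
[[ 0.61290828 -0.16315044  0.042     ]
 [ 0.67861136 -0.17689593  0.042     ]] 0.06712550274948174
```

Request:
step_arm(
  grip=[0,0,0,0,0,0,0,0],
  delta_pos=[
    [0.13,0.04,0.8],
    [0,0,0.9],
    [0,0,0.9],
    [0,0,0.6],
    [0,0,0.3],
    [0,0,0.15],
    [0,0,0.1],
    [0,0,0],
  ],
  yaw=[0,0,0,0,0,0,0,0],
)

```text
clock: 8.05
ee_pos: [0.6372, -0.212, 0.0541]
tcp_rot: [0.0, 0.995, -0.104, 0.0]
force: [-0.0, 0.8, 0.1]
grip_width: 0.56
```

Request:
step_arm(
  grip=[0,0,0,0],
  delta_pos=[
    [0,0,0.07],
    [0,0,0.05],
    [0,0,0],
    [0,0,0],
  ],
  yaw=[0,0,0,0],
)

```text
clock: 8.45
ee_pos: [0.637, -0.212, 0.0499]
tcp_rot: [0.0, 0.995, -0.104, 0.0]
force: [-0.4, 0.4, -0.2]
grip_width: 0.558
```

Request:
step_arm(
  grip=[0,0,75,75,75,75,75,75,75,75,75,75],
  delta_pos=[
    [0,0,0.04],
    [0,0,0],
    [0,0,0],
    [0,0,0],
    [0,0,0],
    [0,0,0],
    [0,0,-0.5],
    [0,0,-0.9],
    [0,0,-0.9],
    [0,0,-0.9],
    [0,0,-0.9],
    [0,0,0],
  ],
  yaw=[0,0,0,0,0,0,0,0,0,0,0,0],
)

```text
clock: 9.65
ee_pos: [0.6384, -0.2127, 0.1773]
tcp_rot: [0.002, 0.995, -0.104, 0.004]
force: [0.1, 0.1, -0.4]
grip_width: 0.745
```

```bash
python3 -c "
from h import *
cv2.imwrite('pics/w4.png',robot.get_image('wrist'))
go(.450,-.2555,.17,-6.4)"
```

```text
t 9.7 pos [ 0.6377 -0.2123  0.1746] th -11.93 F [-0.2 -0.5 -0.4] grip 0.746
units tool xyz [-5.823  2.701  0.154] yaw units -1.105
```

View pics/w4.png

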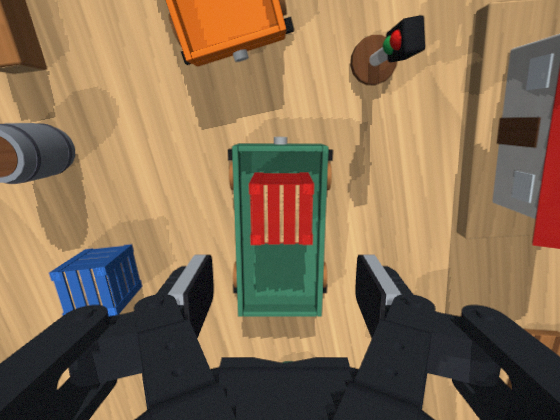

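Request:
step_arm(
  grip=[100,100,100,100,100,100,100,100,100],
  delta_pos=[
    [-0.83,0.386,0],
    [-0.83,0.386,0],
    [-0.83,0.386,0],
    [-0.83,0.386,0],
    [-0.83,0.386,0],
    [-0.83,0.386,0],
    [-0.83,0.386,0],
    [0,0,0],
    [0,0,0],
  ],
  yaw=[0,0,0,0,0,0,0,-1,-0.1],
)

```text
clock: 10.6
ee_pos: [0.4491, -0.2553, 0.1714]
tcp_rot: [-0.0, 0.998, -0.056, -0.0]
force: [0.1, 0.8, -0.3]
grip_width: 0.997
```

```bash
python3 -c "
from h import *
go(.450,-.2555,.021,-6.4)
cv2.imwrite('pics/w5.png',robot.get_image('wrist'))"
```

```text
t 10.6 pos [ 0.4491 -0.2553  0.1714] th -6.42 F [ 0.1  0.8 -0.3] grip 0.997
units tool xyz [3.200e-02 3.000e-03 5.014e+00] yaw units -0.003
```

View pics/w5.png

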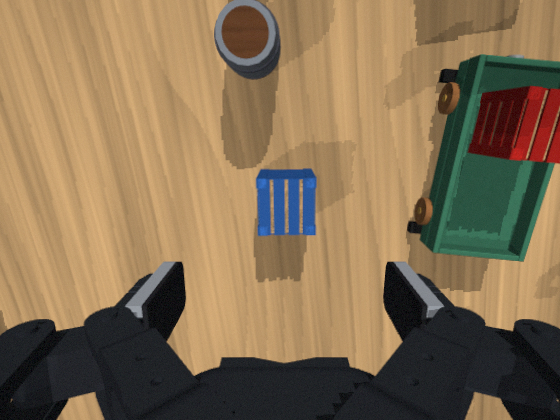

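Request:
step_arm(
  grip=[100,100,100,100,100,100,100,0,0,0,0,0,0,0],
  delta_pos=[
    [0.05,0,0.9],
    [0,0,0.9],
    [0,0,0.9],
    [0,0,0.9],
    [0,0,0.8],
    [0,0,0.4],
    [0,0,0.2],
    [0,0,0],
    [0,0,0],
    [0,0,0],
    [0,0,0],
    [0,0,0],
    [0,0,0],
    [0,0,0],
  ],
  yaw=[0,0,0,0,0,0,0,0,0,0,0,0,0,0],
)

```text
clock: 12.05
ee_pos: [0.4517, -0.2559, 0.0227]
tcp_rot: [0.001, 0.998, -0.056, 0.001]
force: [-0.2, 0.9, 6.1]
grip_width: 0.556
```

```bash
python3 -c "
from h import *
go(.6225,-.277,.17,-12)"
```

```text
t 12.05 pos [ 0.4517 -0.2559  0.0227] th -6.44 F [-0.2  0.9  6.1] grip 0.556
units tool xyz [ 5.737  0.062 -4.911] yaw units 1.112
```

Request:
step_arm(
  grip=[0,0,0,0,0,0,0,0,0,0,0,0,0,0,0,0],
  delta_pos=[
    [0,0,-0.4],
    [0,0,-0.9],
    [0,0,-0.9],
    [0,0,-0.9],
    [0,0,-0.9],
    [0,0,-0.9],
    [0.82,0.01,0],
    [0.82,0.01,0],
    [0.82,0.01,0],
    [0.82,0.01,0],
    [0.82,0.01,0],
    [0.82,0.01,0],
    [0.82,0.0,0],
    [0,0,0],
    [0,0,0],
    [0,0,0],
  ],
  yaw=[0,0,0,0,0,0,0,0,0,0,0,0,0,1,0.1,0],
)

```text
clock: 13.65
ee_pos: [0.6218, -0.2764, 0.1691]
tcp_rot: [0.0, 0.995, -0.103, -0.0]
force: [-0.2, 0.3, -0.5]
grip_width: 0.556
```

```bash
python3 -c "
from h import *
go(.6225,-.277,.0495,-12)
cv2.imwrite('pics/w6.png',robot.get_image('wrist'))"
```

```text
t 13.65 pos [ 0.6218 -0.2764  0.1691] th -11.84 F [-0.2  0.3 -0.5] grip 0.556
units tool xyz [0.027 0.014 3.987] yaw units 0.031
```

View pics/w6.png

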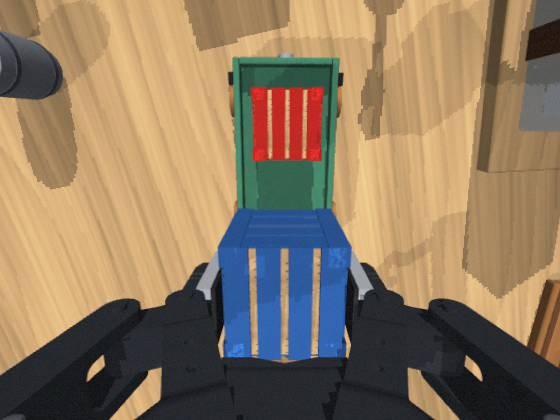

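Request:
step_arm(
  grip=[0,0,0,0,0,0,0,0,0,75,75,75,75,75,75,75,75,75,75,75],
  delta_pos=[
    [0.03,0,0.8],
    [0,0,0.9],
    [0,0,0.9],
    [0,0,0.7],
    [0,0,0.3],
    [0,0,0.2],
    [0,0,0.15],
    [0,0,0.05],
    [0,0,0],
    [0,0,0],
    [0,0,0],
    [0,0,0],
    [0,0,0],
    [0,0,-0.4],
    [0,0,-0.9],
    [0,0,-0.9],
    [0,0,-0.9],
    [0,0,-0.9],
    [0,0,0],
    [0,0,0],
  ],
  yaw=[0,0,0,0,0,0,0,0,0,0,0,0,0,0,0,0,0,0,0,0],
)

```text
clock: 15.7
ee_pos: [0.623, -0.2767, 0.1695]
tcp_rot: [0.0, 0.995, -0.104, 0.001]
force: [-0.2, -0.2, -0.6]
grip_width: 0.75
```

```bash
python3 -c "
from h import *
cv2.imwrite('pics/w7.png',robot.get_image('wrist'))
go(.437,-.128,.17,4)"
```

```text
t 15.75 pos [ 0.6227 -0.2766  0.1683] th -11.93 F [-0.1  0.2  0. ] grip 0.751
units tool xyz [-7.08  -3.565 -0.056] yaw units -3.186
```

View pics/w7.png

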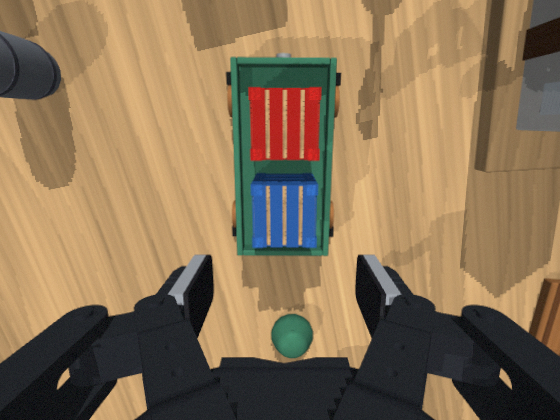

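Request:
step_arm(
  grip=[100,100,100,100,100,100,100,100,100,100,100,100,100],
  delta_pos=[
    [-0.885,-0.446,0],
    [-0.885,-0.446,0],
    [-0.885,-0.446,0],
    [-0.885,-0.446,0],
    [-0.885,-0.446,0],
    [-0.885,-0.446,0],
    [-0.885,-0.446,0],
    [-0.885,-0.446,0],
    [0,0,0],
    [0,0,0],
    [0,0,0],
    [0,0,0],
    [0,0,0],
  ],
  yaw=[0,0,0,0,0,0,0,0,-1,-1,-1,-0.2,0],
)

```text
clock: 17.05
ee_pos: [0.437, -0.1279, 0.1681]
tcp_rot: [-0.0, 0.999, 0.035, -0.0]
force: [-0.3, 0.2, 0.2]
grip_width: 1.002
```

```bash
python3 -c "
from h import *
go(.437,-.128,.018,4)
cv2.imwrite('pics/w8.png',robot.get_image('wrist'))"
```

```text
t 17.05 pos [ 0.437  -0.1279  0.1681] th 3.98 F [-0.3  0.2  0.2] grip 1.002
units tool xyz [0.000e+00 3.000e-03 5.004e+00] yaw units -0.004
```

View pics/w8.png

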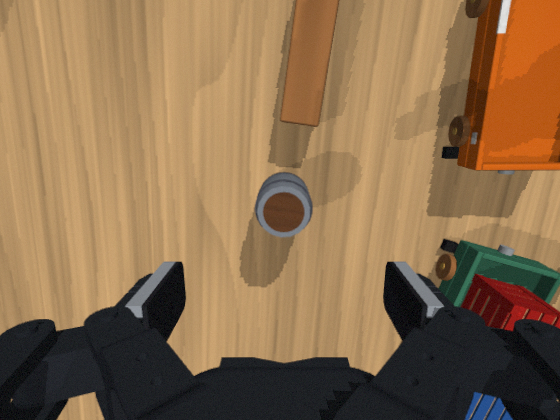

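```bash
python3 -c "
from h import *
print(onplane('wrist',[[284,211]],.064))"
```

```text
[[ 0.4359472  -0.12803635  0.064     ]]
```

Request:
step_arm(
  grip=[100,100,100,100,100,100,100,0,0,0,0,0,0,0],
  delta_pos=[
    [0,0,0.9],
    [0,0,0.9],
    [0,0,0.9],
    [0,0,0.9],
    [0,0,0.8],
    [0,0,0.35],
    [0,0,0.2],
    [0,0,0],
    [0,0,0],
    [0,0,0],
    [0,0,0],
    [0,0,0],
    [0,0,0],
    [0,0,0],
  ],
  yaw=[0,0,0,0,0,0,0,0,0,0,0,0,0,0],
)

```text
clock: 18.5
ee_pos: [0.4378, -0.1283, 0.0211]
tcp_rot: [0.0, 0.999, 0.035, 0.001]
force: [-0.7, 0.6, 6.7]
grip_width: 0.536
```

```bash
python3 -c "
from h import *
go(.6243,-.040,.17,4)"
```

```text
t 18.5 pos [ 0.4378 -0.1283  0.0211] th 4.07 F [-0.7  0.6  6.7] grip 0.536
units tool xyz [ 6.41  -2.496 -4.964] yaw units 0.014
```

Request:
step_arm(
  grip=[0,0,0,0,0,0,0,0,0,0,0,0,0,0,0,0],
  delta_pos=[
    [0,0,-0.4],
    [0,0,-0.9],
    [0,0,-0.9],
    [0,0,-0.9],
    [0,0,-0.9],
    [0,0,-0.96],
    [0.8,-0.312,0],
    [0.8,-0.312,0],
    [0.8,-0.312,0],
    [0.8,-0.312,0],
    [0.8,-0.312,0],
    [0.8,-0.312,0],
    [0.8,-0.312,0],
    [0.8,-0.312,0],
    [0,0,0],
    [0,0,0],
  ],
  yaw=[0,0,0,0,0,0,0,0,0,0,0,0,0,0,0,0],
)

```text
clock: 20.1
ee_pos: [0.6232, -0.0396, 0.1693]
tcp_rot: [0.0, 0.999, 0.036, -0.0]
force: [0.9, -0.2, -0.8]
grip_width: 0.539
```

```bash
python3 -c "
from h import *
go(.6243,-.040,.047,4)
cv2.imwrite('pics/w9.png',robot.get_image('wrist'))"
```

```text
t 20.1 pos [ 0.6232 -0.0396  0.1693] th 4.1 F [ 0.9 -0.2 -0.8] grip 0.539
units tool xyz [0.037 0.016 4.076] yaw units 0.02
```

View pics/w9.png

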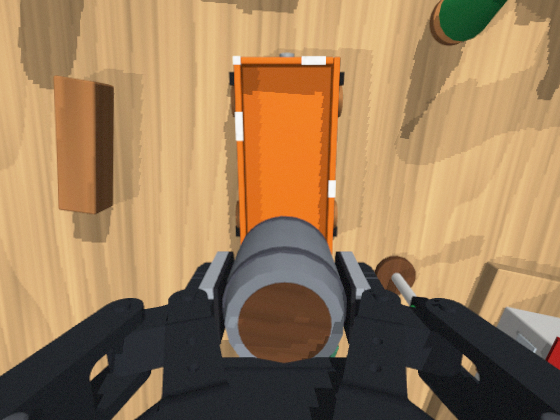

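Request:
step_arm(
  grip=[0,0,0,0,0,0,0,0,0,0],
  delta_pos=[
    [0.03,0,0.8],
    [0,0,0.9],
    [0,0,0.9],
    [0,0,0.7],
    [0,0,0.3],
    [0,0,0.2],
    [0,0,0.15],
    [0,0,0.1],
    [0,0,0],
    [0,0,0],
  ],
  yaw=[0,0,0,0,0,0,0,0,0,0],
)

```text
clock: 21.15
ee_pos: [0.6246, -0.0397, 0.0479]
tcp_rot: [0.0, 0.999, 0.036, 0.0]
force: [-0.3, 0.1, -0.1]
grip_width: 0.539
```

Request:
step_arm(
  grip=[0,0,70,70,70,70,70,70,70,70,70,70,70],
  delta_pos=[
    [0,0,0.03],
    [0,0,0],
    [0,0,0],
    [0,0,0],
    [0,0,0],
    [0,0,0],
    [0,0,-0.3],
    [0,0,-0.9],
    [0,0,-0.9],
    [0,0,-0.9],
    [0,0,-0.9],
    [0,0,-0.2],
    [0,0,0],
  ],
  yaw=[0,0,0,0,0,0,0,0,0,0,0,0,0],
)

```text
clock: 22.45
ee_pos: [0.6246, -0.0398, 0.1704]
tcp_rot: [0.0, 0.999, 0.035, 0.001]
force: [0.1, 0.2, -0.8]
grip_width: 0.702
```

```bash
python3 -c "
from h import *
cv2.imwrite('pics/w10.png',robot.get_image('wrist'))
go(.432,.138,.17,4)"
```

```text
t 22.5 pos [ 0.6241 -0.0396  0.169 ] th 4.07 F [ 0.4  0.3 -0.4] grip 0.699
units tool xyz [-5.968 -6.36  -0.033] yaw units 0.013
```

View pics/w10.png

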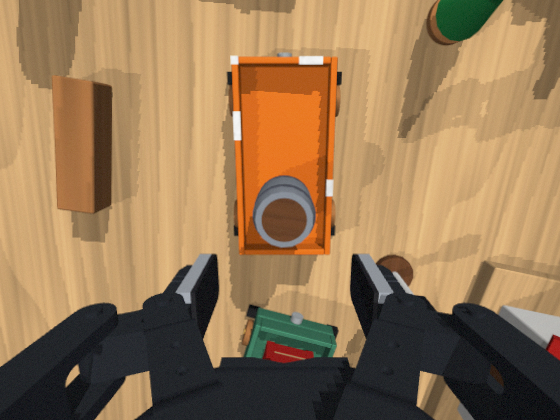

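Grey barrel stands in the tender, at about (285,212) and centred between its walls. Next, the brown barrel.

Request:
step_arm(
  grip=[100,100,100,100,100,100,100,100,100,100],
  delta_pos=[
    [-0.746,-0.795,0],
    [-0.746,-0.795,0],
    [-0.746,-0.795,0],
    [-0.746,-0.795,0],
    [-0.746,-0.795,0],
    [-0.746,-0.795,0],
    [-0.746,-0.795,0],
    [-0.746,-0.795,0],
    [0,0,0],
    [0,0,0],
  ],
  yaw=[0,0,0,0,0,0,0,0,0,0],
)

```text
clock: 23.5
ee_pos: [0.4319, 0.138, 0.1688]
tcp_rot: [0.0, 0.999, 0.036, -0.001]
force: [0.4, -0.9, 0.8]
grip_width: 0.999
```

```bash
python3 -c "
from h import *
go(.432,.138,.020,4)
cv2.imwrite('pics/w11.png',robot.get_image('wrist'))"
```

```text
t 23.5 pos [0.4319 0.138  0.1688] th 4.13 F [ 0.4 -0.9  0.8] grip 0.999
units tool xyz [4.000e-03 2.000e-03 4.959e+00] yaw units 0.025
```

View pics/w11.png

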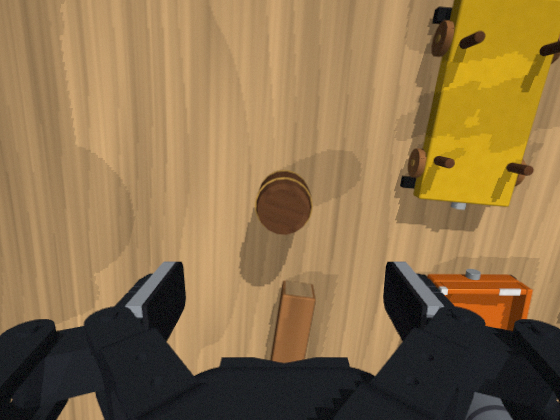

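```bash
python3 -c "
from h import *
print(onplane('wrist',[[284,206]],.064))"
```

```text
[[0.43099543 0.14126491 0.064     ]]
```

Request:
step_arm(
  grip=[100,100,100,100,100,100,100,0,0,0,0,0,0,0],
  delta_pos=[
    [0,0,0.9],
    [0,0,0.9],
    [0,0,0.9],
    [0,0,0.9],
    [0,0,0.8],
    [0,0,0.35],
    [0,0,0.2],
    [0,0,0],
    [0,0,0],
    [0,0,0],
    [0,0,0],
    [0,0,0],
    [0,0,0],
    [0,0,0],
  ],
  yaw=[0,0,0,0,0,0,0,0,0,0,0,0,0,0],
)

```text
clock: 24.95
ee_pos: [0.4328, 0.138, 0.0221]
tcp_rot: [0.0, 0.999, 0.036, 0.001]
force: [-0.6, -0.5, 5.0]
grip_width: 0.543
```

```bash
python3 -c "
from h import *
go(.6195,.028,.17,4)"
```

```text
t 24.95 pos [0.4328 0.138  0.0221] th 4.08 F [-0.6 -0.5  5. ] grip 0.543
units tool xyz [ 5.947  4.098 -4.931] yaw units 0.016
```

Request:
step_arm(
  grip=[0,0,0,0,0,0,0,0,0,0,0,0,0,0,0,0],
  delta_pos=[
    [0,0,-0.4],
    [0,0,-0.9],
    [0,0,-0.9],
    [0,0,-0.9],
    [0,0,-0.9],
    [0,0,-0.93],
    [0.743,0.512,0],
    [0.743,0.512,0],
    [0.743,0.512,0],
    [0.743,0.512,0],
    [0.743,0.512,0],
    [0.743,0.512,0],
    [0.743,0.512,0],
    [0.743,0.512,0],
    [0,0,0],
    [0,0,0],
  ],
  yaw=[0,0,0,0,0,0,0,0,0,0,0,0,0,0,0,0],
)

```text
clock: 26.55
ee_pos: [0.6187, 0.028, 0.169]
tcp_rot: [-0.0, 0.999, 0.035, -0.0]
force: [-0.3, -0.2, -1.2]
grip_width: 0.544
```

```bash
python3 -c "
from h import *
go(.6195,.028,.0485,4)
cv2.imwrite('pics/w12.png',robot.get_image('wrist'))"
```

```text
t 26.55 pos [0.6187 0.028  0.169 ] th 4.05 F [-0.3 -0.2 -1.2] grip 0.544
units tool xyz [2.800e-02 3.000e-03 4.016e+00] yaw units 0.011
```

View pics/w12.png

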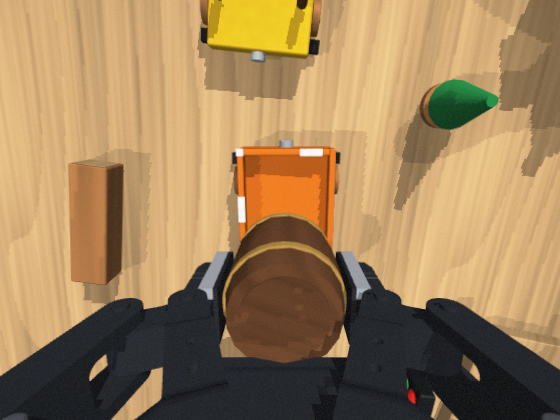

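Request:
step_arm(
  grip=[0,0,0,0,0,0,0,0,0,0],
  delta_pos=[
    [0.03,0,0.8],
    [0,0,0.9],
    [0,0,0.9],
    [0,0,0.7],
    [0,0,0.3],
    [0,0,0.2],
    [0,0,0.15],
    [0,0,0.1],
    [0,0,0],
    [0,0,0],
  ],
  yaw=[0,0,0,0,0,0,0,0,0,0],
)

```text
clock: 27.6
ee_pos: [0.6201, 0.0281, 0.0481]
tcp_rot: [0.0, 0.999, 0.035, 0.001]
force: [-0.9, 0.3, 1.6]
grip_width: 0.538
```

Request:
step_arm(
  grip=[0,70,70,70,70,70,70,70,70,70,70,70],
  delta_pos=[
    [0,0,0],
    [0,0,0],
    [0,0,0],
    [0,0,0],
    [0,0,0],
    [0,0,-0.3],
    [0,0,-0.9],
    [0,0,-0.9],
    [0,0,-0.9],
    [0,0,-0.9],
    [0,0,-0.2],
    [0,0,0],
  ],
  yaw=[0,0,0,0,0,0,0,0,0,0,0,0],
)

```text
clock: 28.8
ee_pos: [0.62, 0.0281, 0.1713]
tcp_rot: [0.0, 0.999, 0.036, 0.001]
force: [-0.9, 0.8, -0.3]
grip_width: 0.698
```

```bash
python3 -c "
from h import *
cv2.imwrite('pics/w13.png',robot.get_image('wrist'))
go(.448,-.008,.17,-4.5)"
```

```text
t 28.85 pos [0.6195 0.0281 0.1699] th 4.07 F [-0.4 -1.7 -1.4] grip 0.698
units tool xyz [-5.788e+00  7.960e-01 -3.000e-03] yaw units 1.714
```

View pics/w13.png

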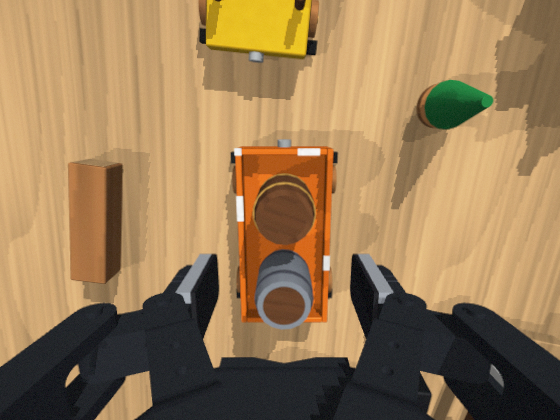

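Request:
step_arm(
  grip=[100,100,100,100,100,100,100,100,100],
  delta_pos=[
    [-0.827,0.114,0],
    [-0.827,0.114,0],
    [-0.827,0.114,0],
    [-0.827,0.114,0],
    [-0.827,0.114,0],
    [-0.827,0.114,0],
    [-0.827,0.114,0],
    [0,0,0],
    [0,0,0],
  ],
  yaw=[0,0,0,0,0,0,0,1,0.5],
)

```text
clock: 29.75
ee_pos: [0.4472, -0.0081, 0.1693]
tcp_rot: [-0.0, 0.999, -0.032, -0.001]
force: [-0.3, 0.8, -0.8]
grip_width: 0.998
```

```bash
python3 -c "
from h import *
go(.448,-.008,.008,-3.5)
cv2.imwrite('pics/w14.png',robot.get_image('wrist'))"
```

```text
t 29.75 pos [ 0.4472 -0.0081  0.1693] th -3.63 F [-0.3  0.8 -0.8] grip 0.998
units tool xyz [ 2.800e-02 -4.000e-03  5.377e+00] yaw units -0.026
```

View pics/w14.png

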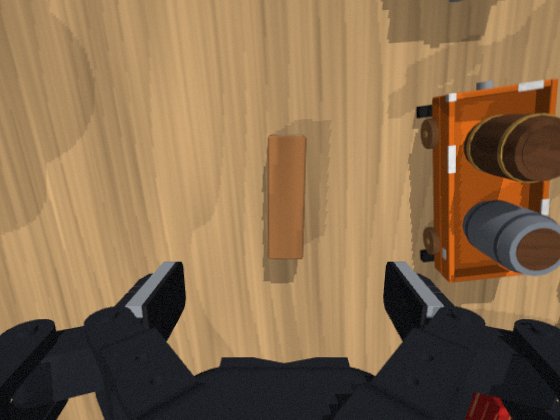

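Request:
step_arm(
  grip=[100,100,100,100,100,100,100,100,0,0,0,0,0,0,0,0],
  delta_pos=[
    [0.03,0,0.9],
    [0,0,0.9],
    [0,0,0.9],
    [0,0,0.9],
    [0,0,0.9],
    [0,0,0.55],
    [0,0,0.25],
    [0,0,0.13],
    [0,0,0],
    [0,0,0],
    [0,0,0],
    [0,0,0],
    [0,0,0],
    [0,0,0],
    [0,0,0],
    [0,0,0],
  ],
  yaw=[0,0,0,0,0,0,0,0,0,0,0,0,0,0,0,0],
)

```text
clock: 31.4
ee_pos: [0.4495, -0.0083, 0.0081]
tcp_rot: [0.0, 1.0, -0.03, 0.001]
force: [-1.6, 0.4, 6.0]
grip_width: 0.366
```

```bash
python3 -c "
from h import *
go(.590,.226,.15,-1.5)"
```

```text
t 31.4 pos [ 0.4495 -0.0083  0.0081] th -3.43 F [-1.6  0.4  6. ] grip 0.366
units tool xyz [ 4.208 -8.075 -4.73 ] yaw units -0.386
```

Request:
step_arm(
  grip=[0,0,0,0,0,0,0,0,0,0,0,0,0,0,0,0,0],
  delta_pos=[
    [0,0,-0.4],
    [0,0,-0.9],
    [0,0,-0.9],
    [0,0,-0.9],
    [0,0,-0.9],
    [0,0,-0.73],
    [0.468,-0.897,0],
    [0.468,-0.897,0],
    [0.468,-0.897,0],
    [0.468,-0.897,0],
    [0.468,-0.897,0],
    [0.468,-0.897,0],
    [0.468,-0.897,0],
    [0.468,-0.897,0],
    [0.468,-0.897,0],
    [0,0,0],
    [0,0,0],
  ],
  yaw=[0,0,0,0,0,0,0,0,0,0,0,0,0,0,0,-0.4,0],
)

```text
clock: 33.1
ee_pos: [0.5895, 0.2265, 0.1488]
tcp_rot: [0.0, 1.0, -0.012, -0.0]
force: [-0.4, 0.4, -2.0]
grip_width: 0.367
```

```bash
python3 -c "
from h import *
go(.590,.226,.034,-1.5)
cv2.imwrite('pics/w15.png',robot.get_image('wrist'))"
```

```text
t 33.1 pos [0.5895 0.2265 0.1488] th -1.35 F [-0.4  0.4 -2. ] grip 0.367
units tool xyz [0.015 0.017 3.828] yaw units 0.029
```

View pics/w15.png

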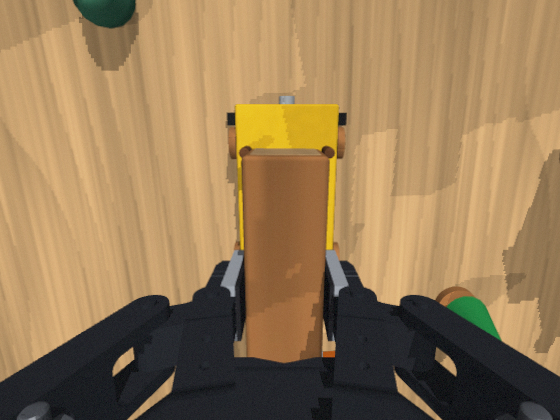

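Request:
step_arm(
  grip=[0,0,0,0,0,0,0,0,0],
  delta_pos=[
    [0.015,0,0.8],
    [0,0,0.9],
    [0,0,0.8],
    [0,0,0.6],
    [0,0,0.35],
    [0,0,0.2],
    [0,0,0.13],
    [0,0,0],
    [0,0,0],
  ],
  yaw=[0,0,0,0,0,0,0,0,0],
)

```text
clock: 34.05
ee_pos: [0.5905, 0.226, 0.0368]
tcp_rot: [-0.0, 1.0, -0.013, 0.001]
force: [0.5, 0.5, -0.0]
grip_width: 0.365
```

Request:
step_arm(
  grip=[0,0,0,0,75,75,75,75,75,75,75,75,75,75,75],
  delta_pos=[
    [0,0,0.04],
    [0,0,0.03],
    [0,0,0],
    [0,0,0],
    [0,0,0],
    [0,0,0],
    [0,0,0],
    [0,0,0],
    [0,0,-0.3],
    [0,0,-0.9],
    [0,0,-0.9],
    [0,0,-0.9],
    [0,0,-0.9],
    [0,0,-0.5],
    [0,0,0],
  ],
  yaw=[0,0,0,0,0,0,0,0,0,0,0,0,0,0,0],
)

```text
clock: 35.55
ee_pos: [0.5911, 0.2262, 0.1689]
tcp_rot: [-0.0, 1.0, -0.012, 0.002]
force: [-0.1, -0.1, -0.5]
grip_width: 0.756
```

```bash
python3 -c "
from h import *
cv2.imwrite('pics/w16.png',robot.get_image('wrist'))
go(.3,.45,.25,-1.5)"
```

```text
t 35.6 pos [0.5904 0.2261 0.1669] th -1.43 F [ 0.2  0.  -0.2] grip 0.747
units tool xyz [-9.864 -7.22  -2.771] yaw units 0.014
```

View pics/w16.png

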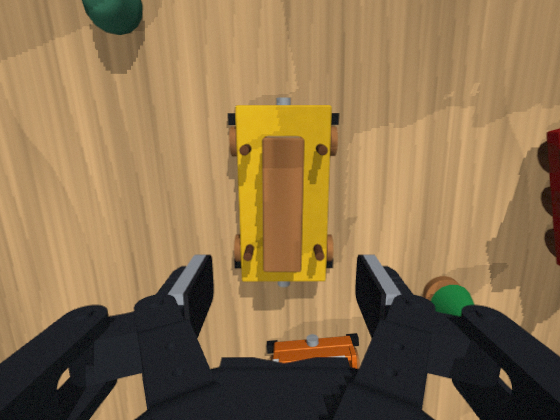

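Timber lies at (283,204), between the stakes. I'll retreat for a final check.

Request:
step_arm(
  grip=[75,75,75,75,75,75,75,75,75,75,75,75,75,75],
  delta_pos=[
    [0,0,-0.9],
    [0,0,-0.9],
    [0,0,-0.8],
    [-0.9,-0.7,0],
    [-0.9,-0.7,0],
    [-0.9,-0.7,0],
    [-0.9,-0.7,0],
    [-0.9,-0.7,0],
    [-0.9,-0.7,0],
    [-0.9,-0.7,0],
    [-0.9,-0.7,0],
    [-0.9,-0.7,0],
    [-0.9,-0.7,0],
    [0,0,0],
  ],
  yaw=[0,0,0,0,0,0,0,0,0,0,0,0,0,0],
)

```text
clock: 37.0
ee_pos: [0.3225, 0.4443, 0.2428]
tcp_rot: [0.0, 1.0, -0.01, -0.001]
force: [0.2, -0.4, 0.8]
grip_width: 0.748
```

```bash
python3 -c "
from h import *
for n in('top','scene'):
    cv2.imwrite('pics/f_%s.png'%n,robot.get_image(n))
im=cv2.imread('pics/f_top.png');cv2.imwrite('pics/f_z.png',cv2.resize(im[130:290,100:460],None,fx=2.2,fy=2.2,interpolation=cv2.INTER_CUBIC))
"
```

```text
(no output)
```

View pics/f_z.png

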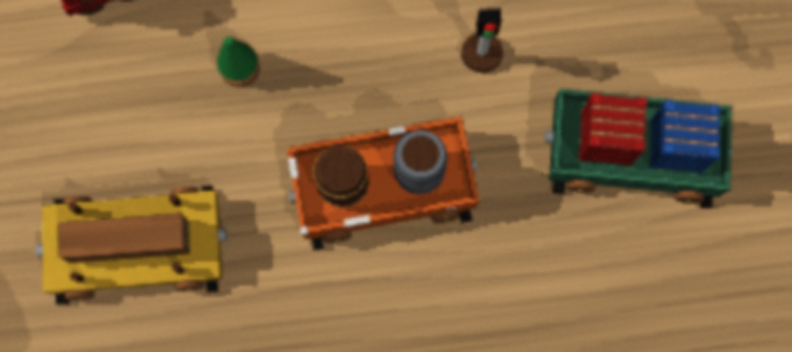

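View pics/f_scene.png

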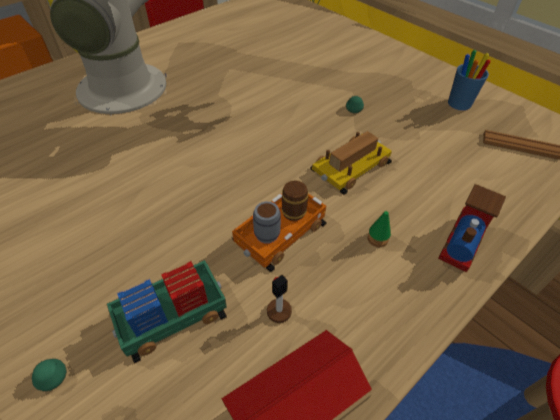

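```bash
python3 -c "
from plant import robot
print(robot.sign_off())"
```

```text
the job is handed in; nothing more can be done
None
```

I sorted all the freight into its wagons and handed the job in at about 37 s of the 131 s allowed; the sign-off gives no verdict.

- **Crates:** both stand upright in the green wagon, red and blue, about 33 mm either side of its middle.
- **Barrels:** both stand upright in the tender, grey and brown, about 33 mm and 37 mm from its middle.
- **Timber:** it lies lengthwise on the flat wagon, midway between the four stakes.

**Last checks:** The final top, scene and wrist pictures show every piece upright on its wagon floor, none on another, and the gripper clear of everything. The tree and signal are upright and look unmoved; I judged that by eye and did not measure it.

**Disagreements:** For the red crate, the brown barrel and the yellow wagon, the top and wrist cameras disagreed by about 3 to 5 mm, well inside the tolerances. My wrist measurement of the red crate's top also came out at about 42 mm instead of 48 mm, so I relied on the top camera for that grasp. None of the checks failed.

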